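# Turn a carton lengthways at the corner post and seat it in the labelling bay

## Robot

A 7-joint arm with a two-finger parallel gripper is mounted at the origin on a cart in front of the work surface, level with it; the furniture and walls round the work are solid. World frame = base frame: x ahead of the robot, y to its left, z up, the work surface at z = 0. Lengths are in m, angles in rad, forces in N, time in s.
With the tool pointing down it reaches from about 0.4 to 0.85 m from the base axis. Payload 10.4 kg.
Tool frame: the origin (TCP) lies midway between the tips of the shut fingers; the grasp point (between the pads) lies 19 mm behind it; z points along the fingers, y is the line along which they close (so a half turn about z gives the same grasp; the last joint's range is limited). The gripper opens to 87 mm and grips with 3 to 60 N. Pads are 19 mm wide; open, the fingers measure 117 mm over their backs; the gripper's body (75 mm by 190 mm) begins 51 mm behind the grasp point.
Start: joints at [1.152, 0.332, -0.065, 1.46, 0.022, 1.35, -0.088], TCP at [0.241, -0.577, 0.223] pointing down, gripper open.
Joint ranges: [-2.6, 2.6], [-0.5, 2.12], [-1.47, 1.34], [0.16, 2.42], [-1.27, 4.41], [0.06, 2.06], [-2.6, 2.6]. Speed limits (rad/s): [2.22, 2.22, 2.79, 2.79, 3.14, 3.14, 3.14].

## Interface

Orientations are given as a unit quaternion [x, y, z, w].
In Python, from bench import sensors, eyes, order gives the robot as it stands.
- The arm moves only by the tool arm_command, never from a script. Its argument "steps" is a list of rows, each an object with "rot": the turn, a rotation vector about the world's x, y, z in degrees, a list of three; "slide": the shift along the world's x, y, z in m, a list of three; "grip": the opening, from 0 (shut) to 1 (fully open). A call has exactly 8 rows; each row shifts and turns the commanded pose from where the row before left it; what a row does not reach is not made up. A row lasts 1/8 s, in which the tool goes at most 62.5 mm and 10.7 degrees, less where a joint would pass 70% of its speed; a pose out of reach is approached as far as the arm can. A call with a gripper value outside its range is refused whole. The fingers move at their own pace and stop on an object; "newtons" is the grip in N (left out, the last holds). Time passes only in rows, so rows that do not move let the fingers close, or fill a call up. It gives the time, the measured TCP pose, the force, the opening and the grip force at its end, in the units of the state.
- sensors.read_state(): the state, without advancing time (a new reading comes with each control period).
- eyes.camera(name): name is "scene" or "side" or "wrist"; returns a dict with "pixels" (480x640x3 uint8, red, green, blue), "intrinsics" (3x3 intrinsics, pixels), "pose" (4x4, takes a point from camera to world coordinates). Camera axes: x right, y down, z forward; pixel columns grow to the right and rows downward; lengths in m; the calibration is good to about 2 mm. A picture is of the moment at which its call begins. There is no depth.
- order.close_job(): hands the job in; it is judged then, once.
Trained networks look in a picture, given as the dict that the camera call returned (one of the last four; its "shot" number tells which), for a name from the list of things; names that differ only in an ending like _2 or _b are one class to them, and where a whole thing is asked for, a point or a joint stands for the part that bears it (a point fixed in the world has none). Each returns a list of dicts, best first, with "conf" (0 to 1); they miss things now and then, are a little off and sometimes report something else, mostly with a low value. They report only what shows in the picture. A call takes as long as a camera call.
- eyes.look_for(name, picture): "bbox" ([left, top, right, bottom] in pixels, round what is visible of it).
The state is a dict: "time": time; "joint_positions": joint angles; "joint_vel": joint speeds; "joint_torque": joint torques, N m; "ee_pos": TCP position; "eef_rot": TCP orientation; "ft_force": force on the tool from outside, world axes, zero at the start; "torque": the same for the moment, N m; "width": finger opening in m; "grip_force": force on a finger pad.
Only numpy, scipy, OpenCV 4.12 (cv2) and the standard library are available. Lean on these libraries where they do the work, as an engineer would, in place of code of your own. Each camera call takes 0.05 s, during which the arm holds its last target. There are 200 camera calls.

## Task

The larger white carton lies crosswise on the worktop: push it so that its front catches on the corner post on the far side of its middle and it swings a quarter turn round the post, near end leading, then slide it lengthways into the bay and press it for a moment against the rubber buffer at the end with about 10 N, leaving it straight and resting at the buffer. Keep it flat on the worktop all the time (no lifting or tipping), never push it with more than 20 N, and leave the other things alone.

Things in the scene. Friction and masses are not known exactly. Their poses are not given: they have to be found in the camera images.
- carton_mid (a point): Centre of the larger white carton, a closed box of 67 x 120 x 55 mm (x, y, height), 28 mm above its underside; its y axis is the long way. It holds parts (0.17 to 0.35 kg) and slides on the worktop at about 1 to 2.5 N, a little more between the rails. It starts on the worktop before the post, its long way roughly along the jig's x, its centre 80 to 140 mm from the post along the jig's -y and its far end reaching 30 to 50 mm past the post's axis on the far (+x) side.
- carton: The same carton; origin at the centre of its underside.
- jig: The turning jig, bolted down; origin at the foot of the corner post's axis; +y runs from the post into the bay, +x away from the robot. Bay: two wooden rails 30 mm high along y, inside faces at x = -7.5 and -80.5 mm, from y = 143 to 265 mm, with flared mouth pieces from y = 143 back to 110 mm (mouth 100 mm wide), closed by an end block 46 mm high. A carton turned lengthways at the post lines up with it.
- post: Corner post, fixed upright steel pin 20 mm across and 53 mm high; origin at its foot, the jig's origin.
- buffer: Black rubber buffer pad at the end of the bay, 50 mm wide, from 12 to 40 mm above the worktop; origin at the centre of its face, 230 mm from the post along the jig's y. It gives 1 mm per 10 N, at most 4 mm, and springs back.
- bay_home (a point): Where the carton's centre belongs: 60 mm before the buffer's face on the bay's centre line (jig x -44, y 170 mm), 28 mm up; axes as the jig's. The carton's trailing end then stands at the mouth, between the tips of the flares.
- pots: Bystander: stack of nested clear pots, 70 mm across, 82 mm high; origin under its centre.
- jar: Bystander: small jar with a black lid, 62 mm across, 71 mm high; origin under its centre.
- cage: Bystander: slotted white queen cage, 22 x 62 x 16 mm; origin under its centre.
- small_carton: Bystander: the smaller white carton, 63 x 100 x 41 mm; origin under its centre.

How it is judged:
On the way, in this order (a step that is already met when the one before it is completed fails the run):
1. The carton swings through half of its turn in contact with the post (its long way 26 to 63 degrees from the bay's direction) (contact force between carton and post above 0.2 N and angle between the y axis of carton and the y axis of jig, either way round between 0.45 and 1.1 rad), for 0.1 s.
2. It is turned lengthways (within 8 degrees of the bay's direction) (angle between the y axis of carton and the y axis of jig, either way round below 0.14 rad), for 0.2 s.
3. In the bay, it is pressed against the buffer with more than 4 N for 0.2 s (contact force between carton and buffer above 4 N and angle between the y axis of carton and the y axis of jig, either way round below 0.1 rad), for 0.2 s.
At the end, for the whole second after the job is handed in: The carton rests flat in the bay, lengthways within 0.1 rad, its centre within 5 mm of bay_home along the bay and 6 mm across it, at rest and released (y of carton_mid in the frame of bay_home between -0.005 and 0.005 m and x of carton_mid in the frame of bay_home between -0.006 and 0.006 m and angle between the y axis of carton and the y axis of jig, either way round below 0.1 rad and z of carton_mid in the frame of bay_home below 0.004 m and angle between carton's own z axis and vertical below 0.05 rad and linear speed of carton below 0.01 m/s); the robot touches nothing.
It fails at once if The carton is pushed with more than 20 N (by the robot, or against the post or the buffer) (contact force between any of the fingers, the arm and carton above 20 N or contact force between carton and post above 20 N or contact force between carton and buffer above 20 N).
It fails at once if The carton is lifted more than 8 mm or tipped more than 0.12 rad (z of carton_mid in the frame of bay_home above 0.008 m or angle between carton's own z axis and vertical above 0.12 rad).
It fails at once if A bystander (pots, jar, queen cage, smaller carton) is moved more than 15 mm (distance of any of pots, jar, cage, small_carton from where it was at the start of the episode above 0.015 m).
It also fails if it takes over 64 s, if anything falls off the work surface, if the arm or the gripper's body presses on something with over 40 N, if the wrist force passes 120 N, or if a joint passes its speed limit or range.

## Working session

There is one attempt and no reset: what is moved stays moved. The work goes in short steps, Python scripts to look and compute and a tool call to move; the robot and the scene stay as the last step left them, time stands still between calls to the robot, and variables do not carry over. Pictures are saved under pics/ and viewed, at most 10 in all, crops included, and the job is handed in when it is done.

Besides the shell and the picture viewer there is one more tool, called by a JSON object that holds its "fn" and its "kwargs", one argument or row to a line. arm_command: Moves the arm, as the interface text tells. Its arguments: {"type":"object","properties":{"steps":{"type":"array","items":{"type":"object","properties":{"rot":{"type":"array","items":{"type":"number"}},"slide":{"type":"array","items":{"type":"number"}},"grip":{"type":"number"}}}},"newtons":{"type":"number"}},"required":["steps"]}

```bash
mkdir -p pics; ls
python3 - <<'E'
from bench import sensors, eyes
import cv2
s=sensors.read_state(); print({k:s[k] for k in('time','ee_pos','eef_rot','ft_force','width')})
for n in("scene","side"):
    p=eyes.camera(n); cv2.imwrite(f"pics/{n}0.png",p["pixels"][:,:,::-1])
    print(n,p["intrinsics"],p["pose"])
    for t in("carton","post","buffer","small_carton","pots","jar","cage","jig"):
        print(t,[( [round(float(v)) for v in d["bbox"]],round(float(d["conf"]),2)) for d in eyes.look_for(t,p)[:2]])
E
```

```text
pics
{'time': 0.0, 'ee_pos': array([ 0.24079143, -0.57631623,  0.2217246 ]), 'eef_rot': array([ 9.80483002e-01,  1.96602490e-01, -1.69644305e-04, -7.17460823e-04]), 'ft_force': array([ 0.12190995,  0.11849264, -0.54402187]), 'width': 0.08746764968194369}
scene [[495.15992651   0.         317.38613104]
 [  0.         495.15992651 240.10017551]
 [  0.           0.           1.        ]] [[-0.53657699 -0.36835816  0.7592084  -0.38009145]
 [-0.84381581  0.24247612 -0.4787277   0.64497591]
 [-0.00774665 -0.89750632 -0.44093354  0.56352188]
 [ 0.          0.          0.          1.        ]]
carton [([372, 206, 416, 243], 0.59)]
post [([351, 223, 360, 244], 0.74)]
buffer [([281, 264, 297, 271], 0.55)]
small_carton [([274, 214, 321, 245], 0.64), ([321, 202, 346, 232], 0.17)]
pots [([379, 186, 403, 209], 0.6)]
jar [([320, 204, 344, 235], 0.71)]
cage [([199, 292, 233, 317], 0.69)]
jig [([261, 229, 359, 293], 0.95)]
side [[441.51485176   0.         314.48748592]
 [  0.         441.51485176 234.86910229]
 [  0.           0.           1.        ]] [[ 0.99603302 -0.06315481  0.06268719  0.47596777]
 [-0.08890461 -0.67646414  0.73108976 -0.65551705]
 [-0.0037662  -0.73376272 -0.67939538  0.71259552]
 [ 0.          0.          0.          1.        ]]
carton [([283, 298, 347, 346], 0.59), ([266, 162, 277, 182], 0.49)]
post [([309, 269, 318, 287], 0.65)]
buffer [([273, 202, 288, 217], 0.54)]
small_carton [([342, 219, 382, 258], 0.82)]
pots [([374, 329, 419, 388], 0.83), ([284, 298, 344, 346], 0.68)]
jar [([351, 249, 378, 289], 0.96)]
cage [([262, 164, 275, 181], 0.69), ([378, 329, 416, 386], 0.5)]
jig [([260, 191, 317, 290], 0.81)]
```

Run:
```python
import cv2,numpy as np
a=cv2.imread("pics/side0.png")[150:400,220:440]
b=cv2.imread("pics/scene0.png")[170:330,180:430]
cv2.imwrite("pics/side0c.png",cv2.resize(a,None,fx=2.4,fy=2.4,interpolation=cv2.INTER_CUBIC))
cv2.imwrite("pics/scene0c.png",cv2.resize(b,None,fx=3.2,fy=3.2,interpolation=cv2.INTER_CUBIC))
```

```text
(no output)
```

View pics/side0c.png

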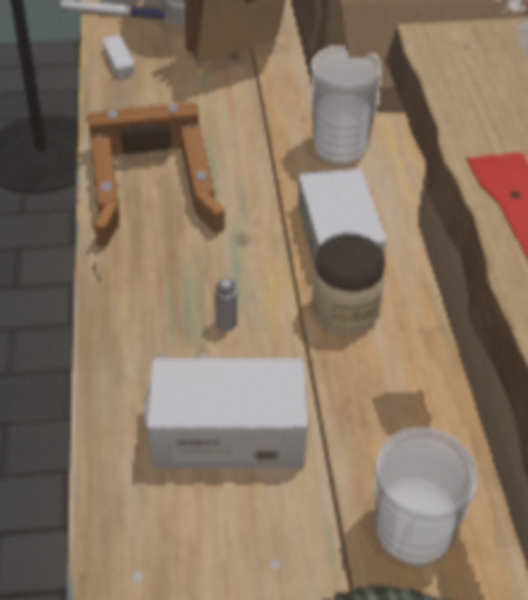

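View pics/scene0c.png

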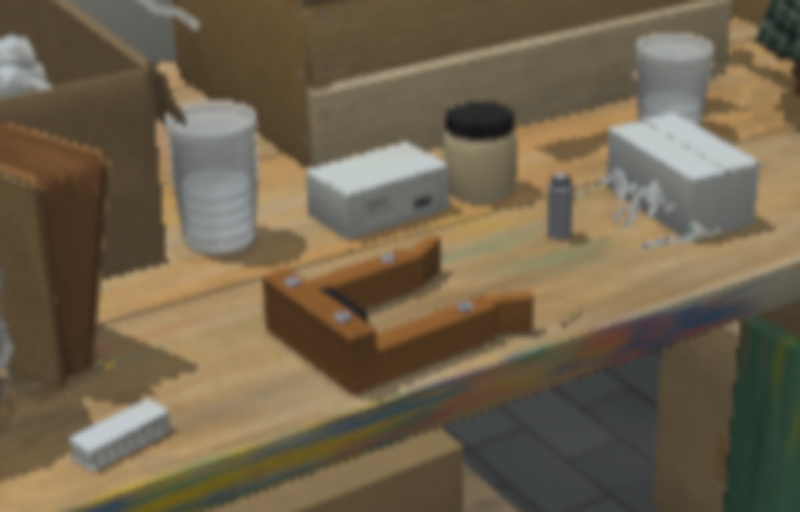

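```bash
cat > h.py <<'E'
import numpy as np
def ray(p,uv,z):
    d=p["pose"][:3,:3]@np.linalg.solve(p["intrinsics"],[uv[0],uv[1],1.]);o=p["pose"][:3,3]
    return (o+d*(z-o[2])/d[2])[:2]
def proj(p,X):
    X=np.atleast_2d(X);c=(X-p["pose"][:3,3])@p["pose"][:3,:3]@p["intrinsics"].T
    return c[:,:2]/c[:,2:]
def place(q,pts):
    c,s=np.cos(q[2]),np.sin(q[2]);P=np.array(pts,float)
    return np.c_[q[0]+c*P[:,0]-s*P[:,1],q[1]+s*P[:,0]+c*P[:,1],P[:,2]]
E
python3 - <<'E'
from h import *
from bench import eyes
import pickle
P={n:eyes.camera(n) for n in("side","scene")};pickle.dump(P,open("p.pkl","wb"))
S=lambda u,v:(220+u/2.4,150+v/2.4); C=lambda u,v:(180+u/3.2,170+v/3.2)
for n,cam,f,u,v,z in [("posttop","side",S,226,286,.053),("posttop","scene",C,560,181,.053),("postfoot","scene",C,559,236,0),
 *[("carton","side",S,u,v,.055) for u,v in((153,360),(303,360),(306,427),(148,427))],
 *[("carton","scene",C,u,v,.055) for u,v in((610,155),(671,113),(757,160),(692,181))],
 *[("rscrew","side",S,u,v,.03) for u,v in((106,186),(200,175))],*[("bscrew","side",S,u,v,.046) for u,v in((113,114),(172,107))],
 *[("rscrew","scene",C,u,v,.03) for u,v in((464,305),(389,257))],*[("bscrew","scene",C,u,v,.046) for u,v in((343,317),(293,281))],
 ("jarlid","side",S,349,262,.071),("pots","side",S,425,465,.082)]:
    print(n,cam,ray(P[cam],f(u,v),z).round(4))
E
```

```text
posttop side [ 0.5271 -0.0477]
posttop scene [ 0.5118 -0.0277]
postfoot scene [ 0.5204 -0.0347]
carton side [ 0.4626 -0.1231]
carton side [ 0.5803 -0.134 ]
carton side [ 0.5736 -0.1969]
carton side [ 0.4565 -0.1861]
carton scene [ 0.5266 -0.0879]
carton scene [ 0.5681 -0.1855]
carton scene [ 0.4548 -0.1785]
carton scene [ 0.4526 -0.1097]
rscrew side [0.425  0.1149]
rscrew side [0.5166 0.1225]
bscrew side [0.4339 0.2067]
bscrew side [0.4944 0.2127]
rscrew scene [0.4225 0.1196]
rscrew scene [0.5131 0.1259]
bscrew scene [0.4287 0.2113]
bscrew scene [0.4917 0.2155]
jarlid side [ 0.6311 -0.0465]
pots side [ 0.6469 -0.2545]
```

{"fn": "arm_command", "kwargs": {
  "steps": [
    {"slide": [0.035,0.043,0],"rot": [0,0,9],"grip": 1},
    {"slide": [0.035,0.043,0],"rot": [0,0,9],"grip": 1},
    {"slide": [0.035,0.043,0],"rot": [0,0,9],"grip": 1},
    {"slide": [0.035,0.043,0],"rot": [0,0,9],"grip": 1},
    {"slide": [0.035,0.043,0],"rot": [0,0,9],"grip": 1},
    {"slide": [0.035,0.043,0],"rot": [0,0,9],"grip": 1},
    {"slide": [0.035,0.043,0],"rot": [0,0,9],"grip": 1},
    {"slide": [0.035,0.043,0],"rot": [0,0,9],"grip": 1}
  ]
}}

```text
time: 2.0
ee_pos: [0.5219, -0.2314, 0.2229]
eef_rot: [0.676, 0.737, 0.0, 0.0]
ft_force: [-0.4, 0.1, -0.5]
width: 0.0875
grip_force: 0.0
```

Run:
```python
from h import *
from bench import eyes
import pickle,cv2
p=eyes.camera("wrist");P=pickle.load(open("p.pkl","rb"))
rails=[[(6,110,30),(-7.5,143,30),(-7.5,235,30)],[(-94,110,30),(-80.5,143,30),(-80.5,235,30)],[(-69,230,40),(-19,230,40)],[(0,0,0),(0,0,53)]]
box=[[(60*a,33.5*b,z) for a,b in((-1,-1),(1,-1),(1,1),(-1,1),(-1,-1))] for z in(0,55)]
def draw(p,im,k,o):
    for q,L in(((.525,-.045,np.radians(4.4)),rails),((.518,-.159,np.radians(-5.2)),box)):
        for l in L:
            uv=proj(p,place(q,np.array(l)/1000));cv2.polylines(im,[np.int32((uv-o)*k)],False,(0,255,0),1)
    return im
a=P["side"]["pixels"][180:360,240:360,::-1];a=draw(P["side"],cv2.resize(a,None,fx=3.3,fy=3.3),3.3,(240,180))
b=P["scene"]["pixels"][190:310,250:430,::-1];b=draw(P["scene"],cv2.resize(b,None,fx=2.2,fy=2.2),2.2,(250,190))
c=cv2.resize(draw(p,p["pixels"][:,:,::-1].copy(),1,0),(396,297))
im=np.zeros((594,800,3),np.uint8);im[:a.shape[0],:396]=a[:, :396];im[:b.shape[0],398:398+b.shape[1]]=b[:,:402];im[280:577,400:796]=c
cv2.imwrite("pics/ov.png",im)
```

```text
(no output)
```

View pics/ov.png

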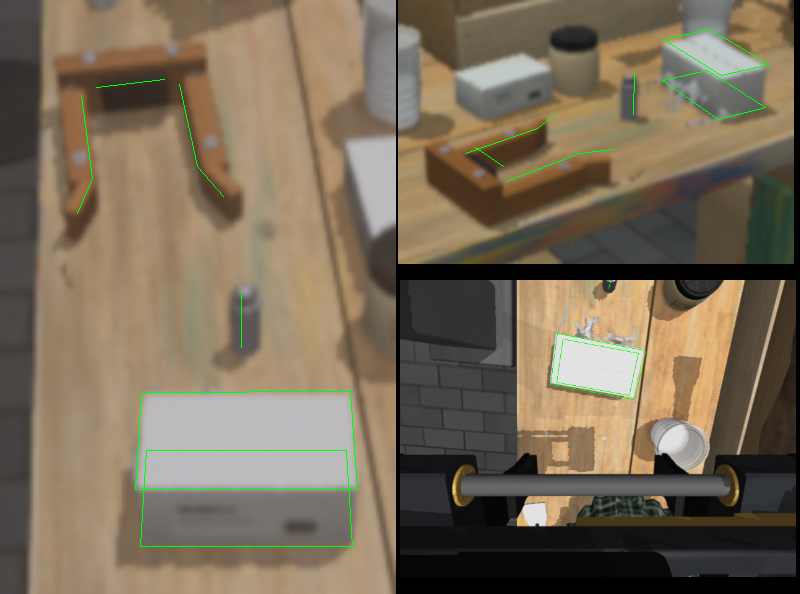

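{"fn": "arm_command", "kwargs": {
  "steps": [
    {"slide": [0,0,-0.033],"grip": 1},
    {"slide": [0,0,-0.033],"grip": 1},
    {"slide": [0,0,-0.033],"grip": 1},
    {"slide": [0,0,-0.033],"grip": 1},
    {"slide": [0,0,-0.033],"grip": 1},
    {"slide": [0,0,-0.033],"grip": 1},
    {"slide": [-0.0005,0.007,0],"grip": 1},
    {"slide": [-0.0005,0.007,0],"grip": 1}
  ]
}}

```text
schema error: expected keys rot, slide, grip
```

{"fn": "arm_command", "kwargs": {
  "steps": [
    {"slide": [-0.0003,0.004,0],"grip": 1},
    {"slide": [-0.0003,0.004,0],"grip": 1},
    {"slide": [-0.0003,0.004,0],"grip": 1},
    {"slide": [-0.0003,0.004,0],"grip": 1},
    {"slide": [-0.0003,0.004,0],"grip": 1},
    {"slide": [-0.0003,0.004,0],"grip": 1},
    {"slide": [-0.0003,0.005,0],"grip": 1},
    {"slide": [-0.0003,0.005,0],"grip": 1}
  ]
}}

```text
schema error: expected keys rot, slide, grip
```

{"fn": "arm_command", "kwargs": {
  "steps": [
    {"slide": [-0.0004,0.005,0],"grip": 1},
    {"slide": [-0.0004,0.005,0],"grip": 1},
    {"slide": [-0.0004,0.005,0],"grip": 1},
    {"slide": [-0.0004,0.005,0],"grip": 1},
    {"slide": [-0.0003,0.003,0],"grip": 1},
    {"slide": [0,0,0],"grip": 1},
    {"slide": [0,0,0],"grip": 1},
    {"slide": [0,0,0],"grip": 1}
  ]
}}

```text
schema error: expected keys rot, slide, grip
```

{"fn": "arm_command", "kwargs": {
  "steps": [
    {"slide": [0,0,-0.033],"rot": [0,0,0],"grip": 1},
    {"slide": [0,0,-0.033],"rot": [0,0,0],"grip": 1},
    {"slide": [0,0,-0.033],"rot": [0,0,0],"grip": 1},
    {"slide": [0,0,-0.033],"rot": [0,0,0],"grip": 1},
    {"slide": [0,0,-0.033],"rot": [0,0,0],"grip": 1},
    {"slide": [0,0,-0.033],"rot": [0,0,0],"grip": 1},
    {"slide": [-0.0005,0.007,0],"rot": [0,0,0],"grip": 1},
    {"slide": [-0.0005,0.007,0],"rot": [0,0,0],"grip": 1}
  ]
}}

```text
time: 3.05
ee_pos: [0.5207, -0.2183, 0.0259]
eef_rot: [0.678, 0.735, 0.0, 0.001]
ft_force: [0.1, -0.1, 0.9]
width: 0.0869
grip_force: 0.0
```

{"fn": "arm_command", "kwargs": {
  "steps": [
    {"slide": [-0.0003,0.004,0],"rot": [0,0,0],"grip": 1},
    {"slide": [-0.0003,0.004,0],"rot": [0,0,0],"grip": 1},
    {"slide": [-0.0003,0.004,0],"rot": [0,0,0],"grip": 1},
    {"slide": [-0.0003,0.004,0],"rot": [0,0,0],"grip": 1},
    {"slide": [-0.0003,0.004,0],"rot": [0,0,0],"grip": 1},
    {"slide": [-0.0003,0.004,0],"rot": [0,0,0],"grip": 1},
    {"slide": [-0.0003,0.005,0],"rot": [0,0,0],"grip": 1},
    {"slide": [-0.0003,0.005,0],"rot": [0,0,0],"grip": 1}
  ]
}}

```text
time: 4.05
ee_pos: [0.5174, -0.1844, 0.0245]
eef_rot: [0.678, 0.735, -0.0, -0.0]
ft_force: [-0.1, -1.3, -0.4]
width: 0.087
grip_force: 0.7
```

{"fn": "arm_command", "kwargs": {
  "steps": [
    {"slide": [-0.0004,0.005,0],"rot": [0,0,0],"grip": 1},
    {"slide": [-0.0004,0.005,0],"rot": [0,0,0],"grip": 1},
    {"slide": [-0.0004,0.005,0],"rot": [0,0,0],"grip": 1},
    {"slide": [-0.0004,0.005,0],"rot": [0,0,0],"grip": 1},
    {"slide": [-0.0003,0.003,0],"rot": [0,0,0],"grip": 1},
    {"slide": [0,0,0],"rot": [0,0,0],"grip": 1},
    {"slide": [0,0,0],"rot": [0,0,0],"grip": 1},
    {"slide": [0,0,0],"rot": [0,0,0],"grip": 1}
  ]
}}

```text
time: 5.05
ee_pos: [0.5157, -0.1617, 0.0246]
eef_rot: [0.678, 0.735, 0.0, 0.0]
ft_force: [-0.2, -0.5, -0.5]
width: 0.0871
grip_force: 0.0
```

```bash
cat > ov.py <<'E'
from h import *
from bench import eyes
import cv2
rails=[[(6,110,30),(-7.5,143,30),(-7.5,235,30)],[(-94,110,30),(-80.5,143,30),(-80.5,235,30)],[(-69,230,40),(-19,230,40)],[(0,0,0),(0,0,53)]]
box=[[(60*a,33.5*b,z) for a,b in((-1,-1),(1,-1),(1,1),(-1,1),(-1,-1))] for z in(0,55)]
J=(.525,-.044,np.radians(4.4))
def draw(p,im,k,o,q):
    for q,L in((J,rails),(q,box)):
        for l in L:
            uv=proj(p,place(q,np.array(l)/1000));cv2.polylines(im,[np.int32((uv-o)*k)],False,(0,255,0),1)
    return im
def show(name,x,y,deg):
    q=(x,y,np.radians(deg))
    p=eyes.camera("side");a=p["pixels"][180:360,240:360,::-1];a=draw(p,cv2.resize(a,None,fx=3.3,fy=3.3),3.3,(240,180),q)
    p=eyes.camera("scene");b=p["pixels"][190:310,250:430,::-1];b=draw(p,cv2.resize(b,None,fx=2.2,fy=2.2),2.2,(250,190),q)
    p=eyes.camera("wrist");c=cv2.resize(draw(p,p["pixels"][:,:,::-1].copy(),1,0,q),(396,297))
    im=np.zeros((594,800,3),np.uint8);im[:,:396]=a[:594];im[:b.shape[0],398:398+b.shape[1]]=b[:,:402];im[280:577,400:796]=c
    cv2.imwrite(f"pics/{name}.png",im)
E
python3 -c "
from ov import show; show('o1',.514,-.119,4.6)"
```

```text
(no output)
```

View pics/o1.png

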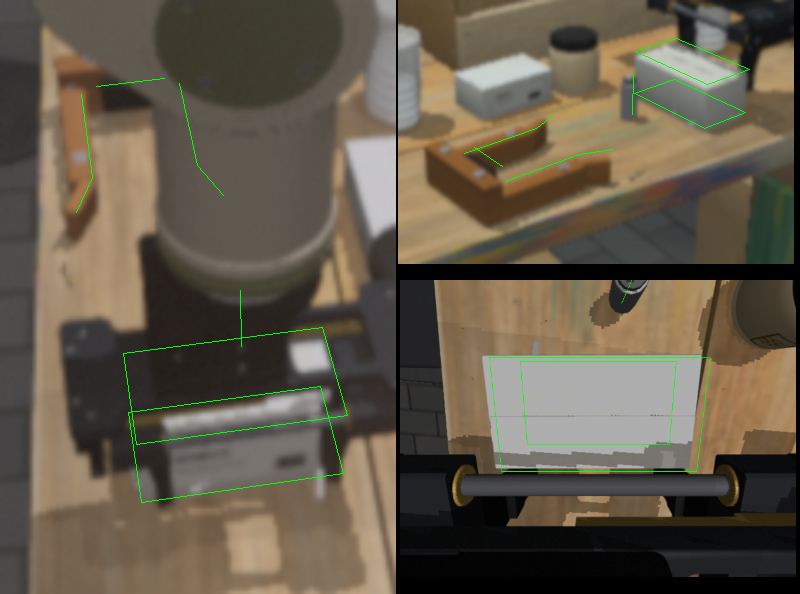

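{"fn": "arm_command", "kwargs": {
  "steps": [
    {"slide": [-0.0003,0.004,0],"rot": [0,0,0],"grip": 1},
    {"slide": [-0.0003,0.004,0],"rot": [0,0,0],"grip": 1},
    {"slide": [-0.0003,0.004,0],"rot": [0,0,0],"grip": 1},
    {"slide": [-0.0003,0.004,0],"rot": [0,0,0],"grip": 1},
    {"slide": [-0.0003,0.004,0],"rot": [0,0,0],"grip": 1},
    {"slide": [-0.0002,0.003,0],"rot": [0,0,0],"grip": 1},
    {"slide": [-0.0002,0.002,0],"rot": [0,0,0],"grip": 1},
    {"slide": [0,0,0],"rot": [0,0,0],"grip": 1}
  ]
}}

```text
time: 6.2
ee_pos: [0.5138, -0.1363, 0.0246]
eef_rot: [0.678, 0.735, 0.0, -0.0]
ft_force: [0.7, 0.0, 0.2]
width: 0.0875
grip_force: 0.0
```

Run:
```python
from h import *
from bench import sensors
t=sensors.read_state()["ee_pos"][:2];print(t,sensors.read_state()["ft_force"])
R=lambda a:np.array([[np.cos(a),-np.sin(a)],[np.sin(a),np.cos(a)]])
J=np.array([.525,-.044]);yw=np.radians(4.7)
def piv(t,c,d): return c+R(np.radians(d))@(t-c)
near=t-.051*np.array([np.cos(yw),np.sin(yw)])
for _ in range(2):
    n=piv(t,near,-3);print("lead -3",(n-t).round(4));t=n
t=t+np.array([-.0003,.004]);print("fwd4",t)
for i in range(20):
    n=piv(t,J,-4);print(i,(n-t).round(4));t=n
print(t)
```

```text
[ 0.51378027 -0.13634957] [0.68211684 0.00869785 0.15958955]
lead -3 [ 0.0001 -0.0027]
lead -3 [ 0.     -0.0027]
fwd4 [ 0.51363864 -0.13768549]
0 [-0.0065  0.001 ]
1 [-0.0064  0.0015]
2 [-0.0063  0.0019]
3 [-0.0062  0.0024]
4 [-0.006   0.0028]
5 [-0.0058  0.0032]
6 [-0.0055  0.0036]
7 [-0.0053  0.004 ]
8 [-0.005   0.0043]
9 [-0.0047  0.0047]
10 [-0.0043  0.005 ]
11 [-0.004   0.0053]
12 [-0.0036  0.0055]
13 [-0.0032  0.0058]
14 [-0.0028  0.006 ]
15 [-0.0024  0.0061]
16 [-0.0019  0.0063]
17 [-0.0015  0.0064]
18 [-0.001   0.0065]
19 [-0.0006  0.0066]
[ 0.43076492 -0.04907956]
```

{"fn": "arm_command", "kwargs": {
  "steps": [
    {"slide": [0,-0.0027,0],"rot": [0,0,-3],"grip": 1},
    {"slide": [0,-0.0027,0],"rot": [0,0,-3],"grip": 1},
    {"slide": [-0.0003,0.004,0],"rot": [0,0,0],"grip": 1},
    {"slide": [-0.0065,0.001,0],"rot": [0,0,-4],"grip": 1},
    {"slide": [-0.0064,0.0015,0],"rot": [0,0,-4],"grip": 1},
    {"slide": [-0.0063,0.0019,0],"rot": [0,0,-4],"grip": 1},
    {"slide": [-0.0062,0.0024,0],"rot": [0,0,-4],"grip": 1},
    {"slide": [-0.006,0.0028,0],"rot": [0,0,-4],"grip": 1}
  ]
}}

```text
time: 7.2
ee_pos: [0.482, -0.128, 0.0246]
eef_rot: [0.826, 0.564, 0.0, 0.0]
ft_force: [0.0, -0.5, -0.5]
width: 0.0869
grip_force: 0.3
```

```bash
python3 -c "
from ov import *
p=eyes.camera('wrist')
cv2.imwrite('pics/w2.png',draw(p,p['pixels'][:,:,::-1].copy(),1,0,(.495,-.08,np.radians(-18))))"
```

```text
(no output)
```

View pics/w2.png

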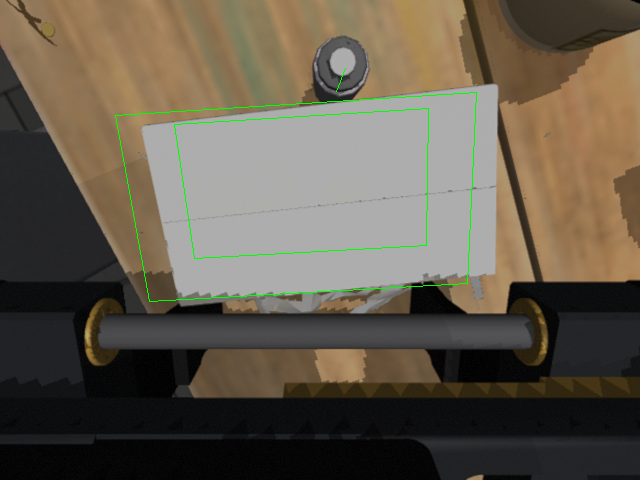

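Run:
```python
import numpy as np
R=lambda a:np.array([[np.cos(a),-np.sin(a)],[np.sin(a),np.cos(a)]])
J=np.array([.525,-.044]);t=np.array([.482,-.128])+[.0075,-.0029]
for i in range(17):
    n=J+R(np.radians(-4))@(t-J);print(i,(n-t).round(4));t=n
```

```text
0 [-0.006   0.0027]
1 [-0.0058  0.0031]
2 [-0.0055  0.0035]
3 [-0.0053  0.0039]
4 [-0.005   0.0042]
5 [-0.0047  0.0046]
6 [-0.0044  0.0049]
7 [-0.004   0.0052]
8 [-0.0036  0.0054]
9 [-0.0033  0.0057]
10 [-0.0028  0.0059]
11 [-0.0024  0.0061]
12 [-0.002   0.0062]
13 [-0.0016  0.0064]
14 [-0.0011  0.0065]
15 [-0.0007  0.0065]
16 [-0.0002  0.0065]
```

{"fn": "arm_command", "kwargs": {
  "steps": [
    {"slide": [-0.0015,-0.0037,0],"rot": [0,0,0],"grip": 1},
    {"slide": [0.0075,-0.0029,0],"rot": [0,0,0],"grip": 1},
    {"slide": [0.0015,0.0037,0],"rot": [0,0,0],"grip": 1},
    {"slide": [-0.006,0.0027,0],"rot": [0,0,-4],"grip": 1},
    {"slide": [-0.0058,0.0031,0],"rot": [0,0,-4],"grip": 1},
    {"slide": [-0.0055,0.0035,0],"rot": [0,0,-4],"grip": 1},
    {"slide": [-0.0053,0.0039,0],"rot": [0,0,-4],"grip": 1},
    {"slide": [-0.005,0.0042,0],"rot": [0,0,-4],"grip": 1}
  ]
}}

```text
time: 8.25
ee_pos: [0.4621, -0.1137, 0.0245]
eef_rot: [0.911, 0.411, 0.0, 0.0]
ft_force: [-0.4, -0.6, -1.4]
width: 0.0872
grip_force: 0.3
```

```bash
python3 -c "
from ov import *
p=eyes.camera('wrist')
cv2.imwrite('pics/w3.png',draw(p,p['pixels'][:,:,::-1].copy(),1,0,(.495,-.08,np.radians(-35))))"
```

```text
(no output)
```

View pics/w3.png

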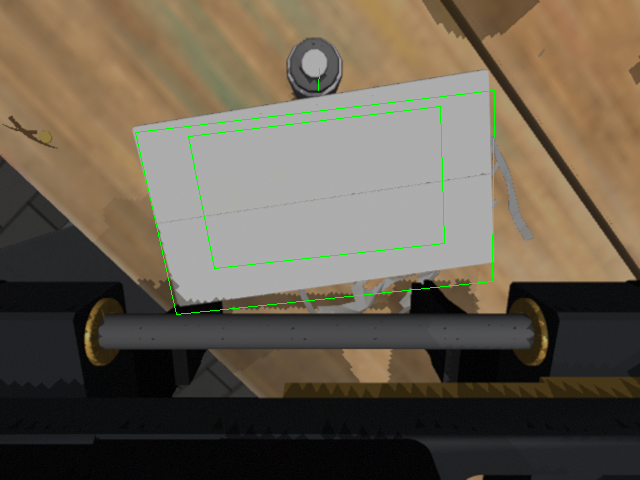

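{"fn": "arm_command", "kwargs": {
  "steps": [
    {"slide": [-0.0026,-0.003,0],"rot": [0,0,0],"grip": 1},
    {"slide": [0.0045,-0.004,0],"rot": [0,0,0],"grip": 1},
    {"slide": [0.0026,0.003,0],"rot": [0,0,0],"grip": 1},
    {"slide": [-0.005,0.0042,0],"rot": [0,0,-4],"grip": 1},
    {"slide": [-0.0047,0.0046,0],"rot": [0,0,-4],"grip": 1},
    {"slide": [-0.0044,0.0049,0],"rot": [0,0,-4],"grip": 1},
    {"slide": [-0.004,0.0052,0],"rot": [0,0,-4],"grip": 1},
    {"slide": [-0.0036,0.0054,0],"rot": [0,0,-4],"grip": 1}
  ]
}}

```text
time: 9.3
ee_pos: [0.4449, -0.0935, 0.0246]
eef_rot: [0.969, 0.247, 0.0, 0.0]
ft_force: [-1.0, -0.3, 0.5]
width: 0.0872
grip_force: 0.3
```

```bash
python3 -c "
from ov import *
p=eyes.camera('wrist')
cv2.imwrite('pics/w4.png',draw(p,p['pixels'][:,:,::-1].copy(),1,0,(.484,-.06,np.radians(-53))))"
```

```text
(no output)
```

View pics/w4.png

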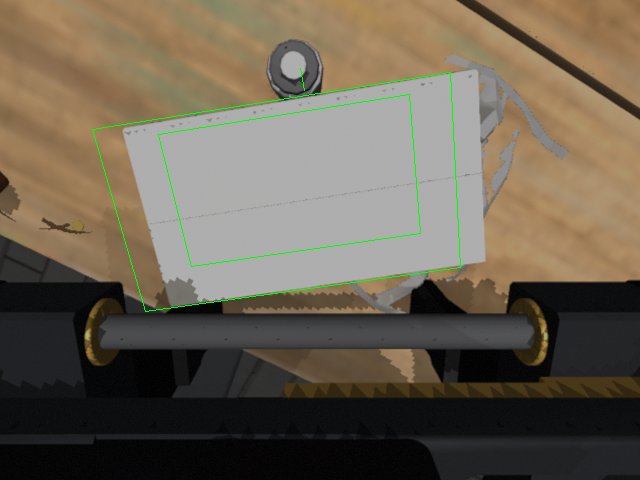

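{"fn": "arm_command", "kwargs": {
  "steps": [
    {"slide": [-0.0033,0.0057,0],"rot": [0,0,-4],"grip": 1},
    {"slide": [-0.0029,0.0059,0],"rot": [0,0,-4],"grip": 1},
    {"slide": [-0.0025,0.0061,0],"rot": [0,0,-4],"grip": 1},
    {"slide": [-0.002,0.0062,0],"rot": [0,0,-4],"grip": 1},
    {"slide": [-0.0016,0.0064,0],"rot": [0,0,-4],"grip": 1},
    {"slide": [-0.0011,0.0065,0],"rot": [0,0,-4],"grip": 1},
    {"slide": [0,0,0],"rot": [0,0,0],"grip": 1},
    {"slide": [0,0,0],"rot": [0,0,0],"grip": 1}
  ]
}}

```text
time: 10.35
ee_pos: [0.4317, -0.057, 0.0246]
eef_rot: [0.999, 0.042, 0.0, 0.0]
ft_force: [-0.6, 0.6, -0.4]
width: 0.0869
grip_force: 0.0
```

```bash
python3 -c "
from ov import *
p=eyes.camera('wrist')
cv2.imwrite('pics/w5.png',draw(p,p['pixels'][:,:,::-1].copy(),1,0,(.481,-.05,np.radians(-77))))"
```

```text
(no output)
```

View pics/w5.png

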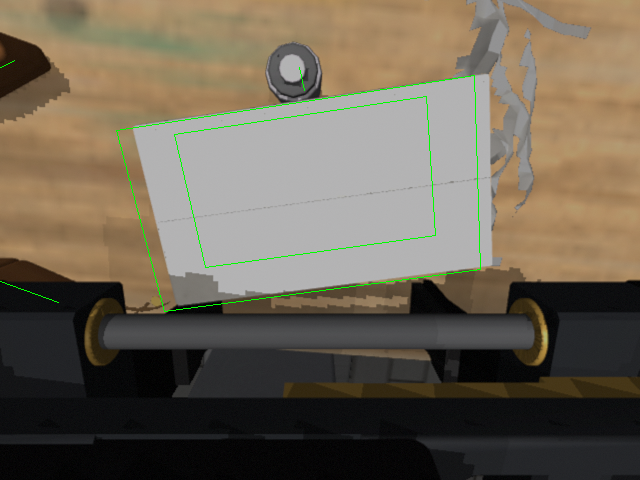

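{"fn": "arm_command", "kwargs": {
  "steps": [
    {"slide": [-0.0007,0.0065,0],"rot": [0,0,-4],"grip": 1},
    {"slide": [-0.0002,0.0065,0],"rot": [0,0,-4],"grip": 1},
    {"slide": [0,0,0],"rot": [0,0,0],"grip": 1},
    {"slide": [0,0,0],"rot": [0,0,0],"grip": 1},
    {"slide": [0,0,0],"rot": [0,0,0],"grip": 1},
    {"slide": [0,0,0],"rot": [0,0,0],"grip": 1},
    {"slide": [0,0,0],"rot": [0,0,0],"grip": 1},
    {"slide": [0,0,0],"rot": [0,0,0],"grip": 1}
  ]
}}

```text
time: 11.4
ee_pos: [0.4305, -0.0439, 0.0246]
eef_rot: [1.0, -0.029, 0.0, 0.0]
ft_force: [0.6, -0.7, -0.3]
width: 0.0873
grip_force: 0.0
```

```bash
cat > m.py <<'E'
from h import *
from bench import eyes
import cv2
def carton(v0=0,v1=300):
    p=eyes.camera("wrist");h=cv2.cvtColor(p["pixels"],cv2.COLOR_RGB2HSV)
    m=((h[...,1]<25)&(h[...,2]>150)).astype(np.uint8);m[:v0]=0;m[v1:]=0
    m=cv2.morphologyEx(m,cv2.MORPH_OPEN,np.ones((25,25),np.uint8))
    n,l,s,_=cv2.connectedComponentsWithStats(m);i=1+s[1:,4].argmax();m=(l==i).astype(np.uint8)
    cs=cv2.findContours(m,cv2.RETR_EXTERNAL,cv2.CHAIN_APPROX_NONE)[0][0][:,0]
    W=np.float32([ray(p,c,.055) for c in cs])
    r=cv2.minAreaRect(W*1000)
    H=cv2.approxPolyDP((W*1000)[:,None],6,True)[:,0]
    print("rect",r,"\npoly",H.round(1).tolist(),"bbox",s[i])
    return p,m,W
E
python3 -c "
from m import *
carton()"
```

```text
rect ((481.8394470214844, -50.001773834228516), (66.05953216552734, 118.99671173095703), 4.606205940246582) 
poly [[518.2999877929688, -106.69999694824219], [509.8999938964844, 9.600000381469727], [459.29998779296875, 7.800000190734863], [448.1000061035156, -41.099998474121094], [453.79998779296875, -111.4000015258789]] bbox [  142    76   353   214 61446]
```

{"fn": "arm_command", "kwargs": {
  "steps": [
    {"slide": [-0.011,0,0],"rot": [0,0,0],"grip": 1},
    {"slide": [-0.011,0,0],"rot": [0,0,0],"grip": 1},
    {"slide": [0,0,0.03],"rot": [0,0,0],"grip": 1},
    {"slide": [0,0,0.03],"rot": [0,0,0],"grip": 1},
    {"slide": [0,0,0.03],"rot": [0,0,0],"grip": 1},
    {"slide": [0.01,-0.013,0],"rot": [0,0,10],"grip": 0.3},
    {"slide": [0.01,-0.013,0],"rot": [0,0,10],"grip": 0.3},
    {"slide": [0.01,-0.013,0],"rot": [0,0,10],"grip": 0.3}
  ]
}}

```text
time: 12.45
ee_pos: [0.438, -0.0833, 0.1146]
eef_rot: [0.972, 0.234, -0.0, 0.0]
ft_force: [0.8, -0.4, 0.3]
width: 0.0648
grip_force: 0.0
```

{"fn": "arm_command", "kwargs": {
  "steps": [
    {"slide": [0.008,-0.011,0],"rot": [0,0,10],"grip": 0.3},
    {"slide": [0.008,-0.011,0],"rot": [0,0,10],"grip": 0.3},
    {"slide": [0.008,-0.011,0],"rot": [0,0,10],"grip": 0.3},
    {"slide": [0.008,-0.011,0],"rot": [0,0,10],"grip": 0.3},
    {"slide": [0.008,-0.011,0],"rot": [0,0,10],"grip": 0.3},
    {"slide": [0.008,-0.011,0],"rot": [0,0,10],"grip": 0.3},
    {"slide": [0,0,0],"rot": [0,0,7.7],"grip": 0.3},
    {"slide": [0,0,0],"rot": [0,0,0],"grip": 0.3}
  ]
}}

```text
time: 13.45
ee_pos: [0.4858, -0.1488, 0.1144]
eef_rot: [0.68, 0.733, -0.0, -0.0]
ft_force: [-0.1, -0.4, 1.2]
width: 0.0259
grip_force: 0.0
```

```bash
python3 -c "
from m import *
from bench import sensors
p,m,W=carton();s=sensors.read_state();print(s['ee_pos'],s['eef_rot'],s['width'])
cv2.imwrite('pics/w6.png',p['pixels'][:,:,::-1])"
```

```text
rect ((482.6199645996094, -57.71369934082031), (65.8727035522461, 104.00151824951172), 4.641556739807129) 
poly [[446.0, -8.5], [454.0, -110.80000305175781], [518.2000122070312, -106.5], [510.3999938964844, -3.700000047683716]] bbox [  261     0   125   200 23619]
[ 0.48587145 -0.14878418  0.11449225] [ 6.80701140e-01  7.32561219e-01 -5.11426154e-05 -1.24700964e-04] 0.025832833780057646
```

View pics/w6.png

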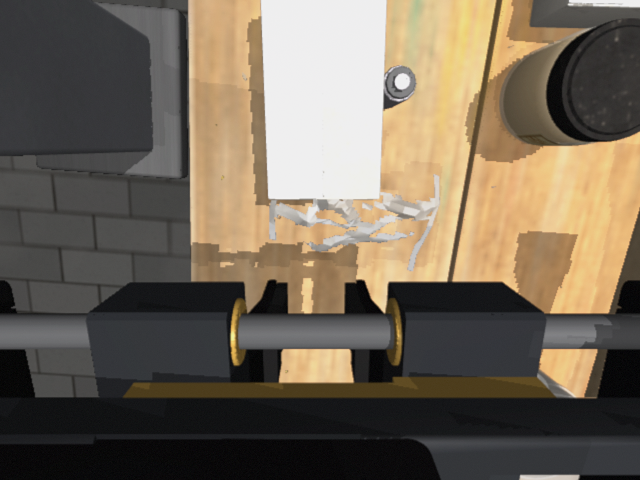

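{"fn": "arm_command", "kwargs": {
  "steps": [
    {"slide": [0.001,0,-0.03],"rot": [0,0,0],"grip": 0.3},
    {"slide": [0.001,0,-0.03],"rot": [0,0,0],"grip": 0.3},
    {"slide": [0.001,0,-0.03],"rot": [0,0,0],"grip": 0.3},
    {"slide": [-0.0005,0.006,0],"rot": [0,0,0],"grip": 0.3},
    {"slide": [-0.0005,0.006,0],"rot": [0,0,0],"grip": 0.3},
    {"slide": [-0.0005,0.006,0],"rot": [0,0,0],"grip": 0.3},
    {"slide": [-0.0003,0.004,0],"rot": [0,0,0],"grip": 0.3},
    {"slide": [-0.0003,0.004,0],"rot": [0,0,0],"grip": 0.3}
  ]
}}

```text
time: 14.5
ee_pos: [0.4876, -0.1227, 0.025]
eef_rot: [0.68, 0.734, 0.0, 0.0]
ft_force: [-0.0, -0.6, 0.3]
width: 0.026
grip_force: 0.0
```

{"fn": "arm_command", "kwargs": {
  "steps": [
    {"slide": [-0.0003,0.004,0],"rot": [0,0,0],"grip": 0.3},
    {"slide": [-0.0003,0.004,0],"rot": [0,0,0],"grip": 0.3},
    {"slide": [-0.0003,0.004,0],"rot": [0,0,0],"grip": 0.3},
    {"slide": [-0.0003,0.004,0],"rot": [0,0,0],"grip": 0.3},
    {"slide": [-0.0003,0.004,0],"rot": [0,0,0],"grip": 0.3},
    {"slide": [-0.0003,0.004,0],"rot": [0,0,0],"grip": 0.3},
    {"slide": [-0.0003,0.004,0],"rot": [0,0,0],"grip": 0.3},
    {"slide": [-0.0003,0.004,0],"rot": [0,0,0],"grip": 0.3}
  ]
}}

```text
time: 15.5
ee_pos: [0.4849, -0.092, 0.0248]
eef_rot: [0.68, 0.733, -0.0, 0.0]
ft_force: [-2.2, -6.4, 3.9]
width: 0.0259
grip_force: 2.9
```

```bash
python3 -c "
from m import *
from bench import sensors
p,m,W=carton();s=sensors.read_state();print(s['ee_pos'],s['ft_force'],s['width'])"
```

```text
rect ((480.06256103515625, -25.061336517333984), (65.90234375, 92.66796112060547), 4.274432182312012) 
poly [[444.0, 18.700000762939453], [452.29998779296875, -72.80000305175781], [515.7999877929688, -61.400001525878906], [508.79998779296875, 23.5]] bbox [  213     0   210   282 52801]
[ 0.48487165 -0.09128118  0.02477934] [-1.1331425  -4.49425607  3.10961893] 0.02591659362659976
```

{"fn": "arm_command", "kwargs": {
  "steps": [
    {"slide": [-0.0003,0.003,0],"rot": [0,0,0],"grip": 0.3},
    {"slide": [-0.0002,0.003,0],"rot": [0,0,0],"grip": 0.3},
    {"slide": [-0.0002,0.003,0],"rot": [0,0,0],"grip": 0.3},
    {"slide": [-0.0003,0.003,0],"rot": [0,0,0],"grip": 0.3},
    {"slide": [-0.0002,0.003,0],"rot": [0,0,0],"grip": 0.3},
    {"slide": [-0.0002,0.003,0],"rot": [0,0,0],"grip": 0.3},
    {"slide": [-0.0003,0.003,0],"rot": [0,0,0],"grip": 0.3},
    {"slide": [-0.0002,0.003,0],"rot": [0,0,0],"grip": 0.3}
  ]
}}

```text
time: 16.55
ee_pos: [0.4831, -0.0677, 0.0248]
eef_rot: [0.68, 0.733, -0.0, 0.0]
ft_force: [-2.1, -5.8, 4.1]
width: 0.0263
grip_force: 2.6
```

```bash
python3 -c "
from m import *
from bench import sensors
p,m,W=carton(0,280);s=sensors.read_state();print(s['ee_pos'],s['ft_force'],s['width'])"
```

```text
rect ((478.1844787597656, -0.3422088623046875), (65.9029312133789, 91.8543701171875), 4.31461238861084) 
poly [[442.5, 43.0], [449.70001220703125, -48.5], [514.0, -37.400001525878906], [506.8999938964844, 47.900001525878906]] bbox [  214     0   209   280 52757]
[ 0.48307082 -0.0672408   0.02474705] [-1.0406958  -4.48763439  3.28752025] 0.025881491542915202
```

{"fn": "arm_command", "kwargs": {
  "steps": [
    {"slide": [-0.0003,0.004,0],"rot": [0,0,0],"grip": 0.3},
    {"slide": [-0.0003,0.004,0],"rot": [0,0,0],"grip": 0.3},
    {"slide": [-0.0003,0.004,0],"rot": [0,0,0],"grip": 0.3},
    {"slide": [-0.0003,0.004,0],"rot": [0,0,0],"grip": 0.3},
    {"slide": [-0.0003,0.004,0],"rot": [0,0,0],"grip": 0.3},
    {"slide": [-0.0003,0.004,0],"rot": [0,0,0],"grip": 0.3},
    {"slide": [-0.0003,0.004,0],"rot": [0,0,0],"grip": 0.3},
    {"slide": [-0.0003,0.004,0],"rot": [0,0,0],"grip": 0.3}
  ]
}}

```text
time: 17.6
ee_pos: [0.4807, -0.0346, 0.0246]
eef_rot: [0.68, 0.734, 0.0, 0.0]
ft_force: [0.6, -3.9, 2.8]
width: 0.0263
grip_force: 1.6
```

```bash
python3 -c "
from m import *
from bench import sensors
p,m,W=carton(0,280);s=sensors.read_state();print(s['ee_pos'],s['ft_force'],s['width'])
P=eyes.camera('scene');cv2.imwrite('pics/last.png',np.vstack([cv2.resize(p['pixels'][:,:,::-1],(440,330)),cv2.resize(P['pixels'][190:310,250:430,::-1],(440,264))]))"
```

```text
rect ((475.6665954589844, 32.757328033447266), (65.84549713134766, 91.76139068603516), 4.362271785736084) 
poly [[439.70001220703125, 76.0], [447.70001220703125, -15.0], [511.3999938964844, -3.5], [504.3999938964844, 80.9000015258789]] bbox [  213     0   210   280 52794]
[ 0.48059881 -0.03400202  0.02454807] [ 0.23804068 -1.76437266  2.71644956] 0.026203656422860985
```

View pics/last.png

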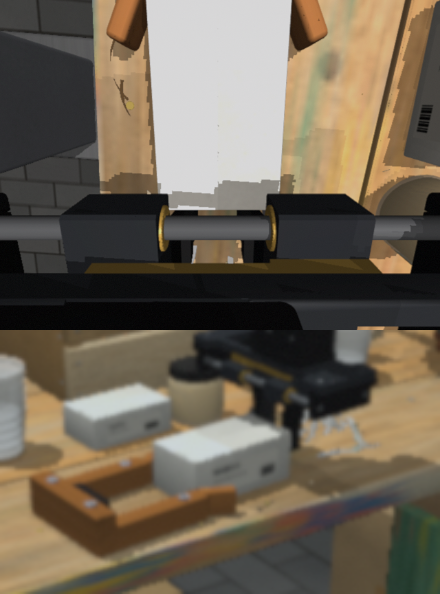

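{"fn": "arm_command", "kwargs": {
  "steps": [
    {"slide": [-0.0003,0.003,0],"rot": [0,0,0],"grip": 0.3},
    {"slide": [-0.0003,0.003,0],"rot": [0,0,0],"grip": 0.3},
    {"slide": [-0.0003,0.003,0],"rot": [0,0,0],"grip": 0.3},
    {"slide": [-0.0003,0.003,0],"rot": [0,0,0],"grip": 0.3},
    {"slide": [-0.0003,0.003,0],"rot": [0,0,0],"grip": 0.3},
    {"slide": [-0.0002,0.003,0],"rot": [0,0,0],"grip": 0.3},
    {"slide": [-0.0002,0.003,0],"rot": [0,0,0],"grip": 0.3},
    {"slide": [-0.0002,0.003,0],"rot": [0,0,0],"grip": 0.3}
  ]
}}

```text
time: 18.7
ee_pos: [0.4785, -0.0107, 0.0245]
eef_rot: [0.68, 0.734, 0.0, -0.0]
ft_force: [1.1, -0.8, -0.9]
width: 0.0264
grip_force: 0.5
```

{"fn": "arm_command", "kwargs": {
  "steps": [
    {"slide": [-0.0003,0.003,0],"rot": [0,0,0],"grip": 0.3},
    {"slide": [-0.0003,0.003,0],"rot": [0,0,0],"grip": 0.3},
    {"slide": [-0.0003,0.003,0],"rot": [0,0,0],"grip": 0.3},
    {"slide": [-0.0003,0.003,0],"rot": [0,0,0],"grip": 0.3},
    {"slide": [-0.0003,0.003,0],"rot": [0,0,0],"grip": 0.3},
    {"slide": [-0.0002,0.003,0],"rot": [0,0,0],"grip": 0.3},
    {"slide": [-0.0002,0.003,0],"rot": [0,0,0],"grip": 0.3},
    {"slide": [-0.0002,0.003,0],"rot": [0,0,0],"grip": 0.3}
  ]
}}

```text
time: 19.7
ee_pos: [0.4765, 0.0133, 0.0246]
eef_rot: [0.68, 0.734, 0.0, 0.0]
ft_force: [0.2, -1.8, -1.4]
width: 0.026
grip_force: 0.5
```

```bash
python3 -c "
from m import *
from bench import sensors
p,m,W=carton(0,280);s=sensors.read_state();print(s['ee_pos'],s['ft_force'],s['width'])"
```

```text
rect ((471.63201904296875, 80.64640808105469), (65.8603515625, 91.76982116699219), 4.344608783721924) 
poly [[435.79998779296875, 123.9000015258789], [442.79998779296875, 32.400001525878906], [507.20001220703125, 44.400001525878906], [500.20001220703125, 128.8000030517578]] bbox [  214     0   209   280 52881]
[0.47649653 0.01373304 0.02461391] [ 0.2548783   0.89362941 -0.41205173] 0.026037294698524605
```

{"fn": "arm_command", "kwargs": {
  "steps": [
    {"slide": [-0.0003,0.004,0],"rot": [0,0,0],"grip": 0.3},
    {"slide": [-0.0003,0.004,0],"rot": [0,0,0],"grip": 0.3},
    {"slide": [-0.0003,0.004,0],"rot": [0,0,0],"grip": 0.3},
    {"slide": [-0.0003,0.004,0],"rot": [0,0,0],"grip": 0.3},
    {"slide": [-0.0003,0.004,0],"rot": [0,0,0],"grip": 0.3},
    {"slide": [-0.0002,0.003,0],"rot": [0,0,0],"grip": 0.3},
    {"slide": [-0.0002,0.003,0],"rot": [0,0,0],"grip": 0.3},
    {"slide": [-0.0002,0.002,0],"rot": [0,0,0],"grip": 0.3}
  ]
}}

```text
time: 20.75
ee_pos: [0.4744, 0.0413, 0.0246]
eef_rot: [0.68, 0.734, 0.0, 0.0]
ft_force: [-0.6, -2.0, 0.2]
width: 0.0259
grip_force: 0.8
```

{"fn": "arm_command", "kwargs": {
  "steps": [
    {"slide": [-0.0001,0.001,0],"rot": [0,0,0],"grip": 0.3},
    {"slide": [-0.0001,0.001,0],"rot": [0,0,0],"grip": 0.3},
    {"slide": [-0.0001,0.001,0],"rot": [0,0,0],"grip": 0.3},
    {"slide": [-0.0001,0.001,0],"rot": [0,0,0],"grip": 0.3},
    {"slide": [-0.0001,0.001,0],"rot": [0,0,0],"grip": 0.3},
    {"slide": [0,0.001,0],"rot": [0,0,0],"grip": 0.3},
    {"slide": [0,0,0],"rot": [0,0,0],"grip": 0.3},
    {"slide": [0,0,0],"rot": [0,0,0],"grip": 0.3}
  ]
}}

```text
time: 21.75
ee_pos: [0.4739, 0.0473, 0.0246]
eef_rot: [0.68, 0.734, 0.0, -0.0]
ft_force: [-0.8, -1.2, 0.3]
width: 0.0257
grip_force: 0.4
```

{"fn": "arm_command", "kwargs": {
  "steps": [
    {"slide": [0,0.0004,0],"rot": [0,0,0],"grip": 0.3},
    {"slide": [0,0.0004,0],"rot": [0,0,0],"grip": 0.3},
    {"slide": [-0.0001,0.0004,0],"rot": [0,0,0],"grip": 0.3},
    {"slide": [0,0.0003,0],"rot": [0,0,0],"grip": 0.3},
    {"slide": [0,0,0],"rot": [0,0,0],"grip": 0.3},
    {"slide": [0,0,0],"rot": [0,0,0],"grip": 0.3},
    {"slide": [0,0,0],"rot": [0,0,0],"grip": 0.3},
    {"slide": [0,0,0],"rot": [0,0,0],"grip": 0.3}
  ]
}}

```text
time: 22.75
ee_pos: [0.4738, 0.0486, 0.0246]
eef_rot: [0.68, 0.734, 0.0, 0.0]
ft_force: [-0.6, -1.3, 1.3]
width: 0.0265
grip_force: 0.8
```

{"fn": "arm_command", "kwargs": {
  "steps": [
    {"slide": [0,0.0004,0],"rot": [0,0,0],"grip": 0.3},
    {"slide": [0,0.0004,0],"rot": [0,0,0],"grip": 0.3},
    {"slide": [-0.0001,0.0004,0],"rot": [0,0,0],"grip": 0.3},
    {"slide": [0,0,0],"rot": [0,0,0],"grip": 0.3},
    {"slide": [0,0,0],"rot": [0,0,0],"grip": 0.3},
    {"slide": [0,0,0],"rot": [0,0,0],"grip": 0.3},
    {"slide": [0,0,0],"rot": [0,0,0],"grip": 0.3},
    {"slide": [0,0,0],"rot": [0,0,0],"grip": 0.3}
  ]
}}

```text
time: 23.75
ee_pos: [0.4737, 0.0499, 0.0246]
eef_rot: [0.68, 0.734, 0.0, 0.0]
ft_force: [0.3, -0.6, 0.7]
width: 0.0261
grip_force: 0.7
```

{"fn": "arm_command", "kwargs": {
  "steps": [
    {"slide": [0,0.0005,0],"rot": [0,0,0],"grip": 0.3},
    {"slide": [0,0.0005,0],"rot": [0,0,0],"grip": 0.3},
    {"slide": [-0.0001,0.0005,0],"rot": [0,0,0],"grip": 0.3},
    {"slide": [0,0,0],"rot": [0,0,0],"grip": 0.3},
    {"slide": [0,0,0],"rot": [0,0,0],"grip": 0.3},
    {"slide": [0,0,0],"rot": [0,0,0],"grip": 0.3},
    {"slide": [0,0,0],"rot": [0,0,0],"grip": 0.3},
    {"slide": [0,0,0],"rot": [0,0,0],"grip": 0.3}
  ]
}}

```text
time: 24.75
ee_pos: [0.4736, 0.0514, 0.0246]
eef_rot: [0.68, 0.734, 0.0, -0.0]
ft_force: [-0.0, -1.3, 1.2]
width: 0.026
grip_force: 0.7
```

{"fn": "arm_command", "kwargs": {
  "steps": [
    {"slide": [0,0.0005,0],"rot": [0,0,0],"grip": 0.3},
    {"slide": [0,0.0005,0],"rot": [0,0,0],"grip": 0.3},
    {"slide": [-0.0001,0.0005,0],"rot": [0,0,0],"grip": 0.3},
    {"slide": [0,0,0],"rot": [0,0,0],"grip": 0.3},
    {"slide": [0,0,0],"rot": [0,0,0],"grip": 0.3},
    {"slide": [0,0,0],"rot": [0,0,0],"grip": 0.3},
    {"slide": [0,0,0],"rot": [0,0,0],"grip": 0.3},
    {"slide": [0,0,0],"rot": [0,0,0],"grip": 0.3}
  ]
}}

```text
time: 25.75
ee_pos: [0.4735, 0.0529, 0.0246]
eef_rot: [0.68, 0.734, 0.0, -0.0]
ft_force: [0.8, -1.2, 0.5]
width: 0.0263
grip_force: 0.6
```

{"fn": "arm_command", "kwargs": {
  "steps": [
    {"slide": [0,0.0005,0],"rot": [0,0,0],"grip": 0.3},
    {"slide": [0,0.0005,0],"rot": [0,0,0],"grip": 0.3},
    {"slide": [-0.0001,0.0005,0],"rot": [0,0,0],"grip": 0.3},
    {"slide": [0,0,0],"rot": [0,0,0],"grip": 0.3},
    {"slide": [0,0,0],"rot": [0,0,0],"grip": 0.3},
    {"slide": [0,0,0],"rot": [0,0,0],"grip": 0.3},
    {"slide": [0,0,0],"rot": [0,0,0],"grip": 0.3},
    {"slide": [0,0,0],"rot": [0,0,0],"grip": 0.3}
  ]
}}

```text
time: 26.75
ee_pos: [0.4734, 0.0543, 0.0246]
eef_rot: [0.68, 0.734, 0.0, 0.0]
ft_force: [0.5, -2.2, 0.2]
width: 0.0263
grip_force: 1.2
```

{"fn": "arm_command", "kwargs": {
  "steps": [
    {"slide": [0,0.0005,0],"rot": [0,0,0],"grip": 0.3},
    {"slide": [-0.0001,0.0005,0],"rot": [0,0,0],"grip": 0.3},
    {"slide": [0,0,0],"rot": [0,0,0],"grip": 0.3},
    {"slide": [0,0,0],"rot": [0,0,0],"grip": 0.3},
    {"slide": [0,0,0],"rot": [0,0,0],"grip": 0.3},
    {"slide": [0,0,0],"rot": [0,0,0],"grip": 0.3},
    {"slide": [0,0,0],"rot": [0,0,0],"grip": 0.3},
    {"slide": [0,0,0],"rot": [0,0,0],"grip": 0.3}
  ]
}}

```text
time: 27.75
ee_pos: [0.4733, 0.0546, 0.0246]
eef_rot: [0.68, 0.733, -0.0, 0.0]
ft_force: [0.2, -5.1, 2.1]
width: 0.0263
grip_force: 2.8
```

{"fn": "arm_command", "kwargs": {
  "steps": [
    {"slide": [0,0.0005,0],"rot": [0,0,0],"grip": 0.3},
    {"slide": [-0.0001,0.0005,0],"rot": [0,0,0],"grip": 0.3},
    {"slide": [0,0.0004,0],"rot": [0,0,0],"grip": 0.3},
    {"slide": [0,0,0],"rot": [0,0,0],"grip": 0.3},
    {"slide": [0,0,0],"rot": [0,0,0],"grip": 0.3},
    {"slide": [0,0,0],"rot": [0,0,0],"grip": 0.3},
    {"slide": [0,0,0],"rot": [0,0,0],"grip": 0.3},
    {"slide": [0,0,0],"rot": [0,0,0],"grip": 0.3}
  ]
}}

```text
time: 28.75
ee_pos: [0.4733, 0.0549, 0.0246]
eef_rot: [0.68, 0.733, -0.001, 0.001]
ft_force: [1.7, -9.4, 2.7]
width: 0.026
grip_force: 4.8
```

{"fn": "arm_command", "kwargs": {
  "steps": [
    {"slide": [0,0.0004,0],"rot": [0,0,0],"grip": 0.3},
    {"slide": [0,0.0002,0],"rot": [0,0,0],"grip": 0.3},
    {"slide": [0,0,0],"rot": [0,0,0],"grip": 0.3},
    {"slide": [0,0,0],"rot": [0,0,0],"grip": 0.3},
    {"slide": [0,0,0],"rot": [0,0,0],"grip": 0.3},
    {"slide": [0,0,0],"rot": [0,0,0],"grip": 0.3},
    {"slide": [0,0,0],"rot": [0,0,0],"grip": 0.3},
    {"slide": [0,0,0],"rot": [0,0,0],"grip": 0.3}
  ]
}}

```text
time: 29.75
ee_pos: [0.4732, 0.055, 0.0246]
eef_rot: [0.68, 0.733, -0.001, 0.001]
ft_force: [0.3, -11.3, 3.1]
width: 0.0258
grip_force: 5.7
```

{"fn": "arm_command", "kwargs": {
  "steps": [
    {"slide": [0,-0.001,0],"rot": [0,0,0],"grip": 0.3},
    {"slide": [0,-0.001,0],"rot": [0,0,0],"grip": 0.3},
    {"slide": [0,-0.001,0],"rot": [0,0,0],"grip": 0.3},
    {"slide": [0.0005,-0.006,0],"rot": [0,0,0],"grip": 0.3},
    {"slide": [0.001,-0.012,0],"rot": [0,0,0],"grip": 0.3},
    {"slide": [0.001,-0.012,0],"rot": [0,0,0],"grip": 0.3},
    {"slide": [0,0,0.03],"rot": [0,0,0],"grip": 0.3},
    {"slide": [0,0,0.03],"rot": [0,0,0],"grip": 0.3}
  ]
}}

```text
time: 30.75
ee_pos: [0.4754, 0.0234, 0.0851]
eef_rot: [0.68, 0.733, -0.0, -0.0]
ft_force: [-0.3, 0.6, 0.1]
width: 0.0258
grip_force: 0.0
```

```bash
python3 -c "
from m import *
from bench import sensors
p,m,W=carton(0,300);s=sensors.read_state();print(s['time'],s['ee_pos'],s['ft_force'])"
```

```text
rect ((469.35272216796875, 111.20956420898438), (65.84662628173828, 90.70806884765625), 4.397738456726074) 
poly [[433.29998779296875, 153.89999389648438], [440.3999938964844, 64.0999984741211], [505.0, 68.5], [498.20001220703125, 158.8000030517578]] bbox [  246     0   145   201 27478]
30.8 [0.47762722 0.02383352 0.08898576] [2.38751779 1.20602751 2.95800008]
```

```bash
python3 -c "
from bench import order
print(order.close_job())"
```

```text
the job is handed in; nothing more can be done
None
```

I swung the carton round the post and slid it into the bay. I pressed it against the buffer with about 11 N at the wrist, then let go and handed the job in at about 31 s. The last image measured it straight and centred across the bay. Its rear end read about 4 mm past nominal along the bay, close to the 5 mm limit and about as uncertain as my estimate of the jig's position. The hand-in gave no verdict, so I can't confirm it passed.

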